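# Shift the top-heavy bridge telescope to its other chock

## Robot

A 7-joint arm with a two-finger parallel gripper is mounted at the origin on the work surface. World frame = base frame: x ahead of the robot, y to its left, z up, the work surface at z = 0. Lengths are in m, angles in rad, forces in N, time in s.
With the tool pointing down it reaches from about 0.425 to 0.95 m from the base axis. Payload 16.7 kg.
Tool frame: the origin (TCP) lies at the very end of the fingers, on their centre line; the grasp point (between the pads) lies 19 mm behind it; z points along the fingers, y is the line along which they close (so a half turn about z gives the same grasp; the last joint's range is limited). The gripper opens to 94 mm and grips with 3 to 60 N. Pads are 16 mm wide; open, the fingers measure 119 mm over their backs; the gripper's body (75 mm by 177 mm) begins 78 mm behind the grasp point.
Start: joints at [1.099, 0.426, 0.074, 1.606, -0.034, 1.111, -0.067], TCP at [0.214, -0.64, 0.205] pointing down, gripper open.
Joint ranges: [-2.85, 2.85], [-0.5, 2.14], [-1.23, 1.37], [0.21, 2.46], [-1.02, 4.16], [0.16, 2.05], [-2.73, 2.73]. Speed limits (rad/s): [1.89, 1.89, 2.39, 2.39, 3.01, 3.01, 3.01].

## Interface

Orientations are given as a unit quaternion [x, y, z, w].
In Python, from rig import readout, imaging, order, spotter gives the robot as it stands. The module is installed in compiled form; this text tells all that it offers.
- The arm moves only by the tool move_arm, never from a script. Its argument "commands" is a list of rows, each an object with "dp": the shift along the tool's x, y, z in units of 100 cm (1.0 is 100 cm), a list of three; "turn": the turn, a rotation vector about the tool's x, y, z in units of pi/2 rad (1.0 is pi/2 rad), a list of three; "jaw": the opening, from 0 (shut) to 1 (fully open). A call has 1 to 8 rows; each row is the pose to reach, as a shift and turn from the pose commanded when the call began, along the tool's axes at that moment; what a row does not reach only later rows make up. A row lasts 1/12 s, in which the tool goes at most 41.7 mm and 7.16 degrees, less where a joint would pass 70% of its speed; a pose out of reach is approached as far as the arm can. A call with a number of a shift or a turn outside -1 to 1 is refused whole. A call with a gripper value outside its range is refused whole. The fingers move at their own pace and stop on an object; "squeeze" is the grip in N (left out, the last holds). Time passes only in rows, so rows that repeat a pose let the fingers close. It gives the time, the measured TCP pose, the force, the opening and the grip force at its end, in the units of the state.
- readout.get_obs(): the state, without advancing time (a new reading comes with each control period).
- imaging.grab_frame(name): name is "side" or "top" or "wrist"; returns (picture, depth): 480x640x3 uint8, red, green, blue; 480x640 float32, m along the optical axis (not along the pixel's ray), 0 where there is no reading.
- imaging.camera_model(name): a dict with "vertical_fov" (degrees; the focal length in pixels is half the picture's height over the tangent of half this angle, whatever the lens; pixels are square), "cx", "cy" (the principal point, pixels), "rvec" (rotation vector, rad) and "tvec" (3), from world to camera coordinates, as OpenCV has them. Camera axes: x right, y down, z forward; pixel columns grow to the right and rows downward; lengths in m; the calibration is good to about 2 mm. The wrist camera is an equidistant fisheye: a pixel r from the principal point sees the ray r / f radians off the axis. A picture is of the moment at which its call begins: read the wrist's pose just before it. camera_model takes no time and is no camera call; for the wrist camera it gives the pose at the moment of the call.
- order.finish_job(): hands the job in; it is judged then, once.
Trained networks look in the newest picture that a camera, given by its name, has taken for a name from the list of things; names that differ only in an ending like _2 or _b are one class to them, and where a whole thing is asked for, a point or a joint stands for the part that bears it (a point fixed in the world has none). Each returns a list of dicts, best first, with "confidence" (0 to 1); they miss things now and then, are a little off and sometimes report something else, mostly with a low value. They report only what shows in the picture. A call takes as long as a camera call.
- spotter.boxes_of(camera, label): "centre" ([column, row] in pixels, amid what is visible of it).
- spotter.silhouettes(camera, label): "region" (480x640 bool, what is visible of it) and "centre" ([column, row] in pixels, amid what is visible of it).
The state is a dict: "time_s": time; "qpos": joint angles; "qvel": joint speeds; "effort": joint torques, N m; "tcp_pos": TCP position; "ee_rot": TCP orientation; "force": force on the tool from outside, world axes, zero at the start; "ft_torque": the same for the moment, N m; "width": finger opening in m; "grip_force": force on a finger pad.
Only numpy, scipy, OpenCV 4.12 (cv2) and the standard library are available. Lean on these libraries where they do the work, as an engineer would, in place of code of your own. Each camera call takes 0.05 s, during which the arm holds its last target. There are 200 camera calls.

## Task

The tilt clamp is off the bridge telescope for repair, and the weak counter-spring alone cannot hold up the top-heavy tube: left to itself it nods over on its stand. Lift the telescope straight up by the wooden handle of the stand, carry it to the empty chock keeping stand and tube upright and level all the way, hold it steady just clear above that chock's crutches for four seconds, then lower it gently so that the stand stands squarely on the board with the tube in both crutches, and let go. Never touch the tube with the gripper, and leave the sextant's small parts in the drawer undisturbed.

Things in the scene. Friction and masses are not known exactly. Their poses are not given: they have to be found in the camera images.
- stand: Loose brass carrying stand, about 0.36 kg: foot plate 100 (x) x 114 (y) x 12 mm; cheeks at y = +-45 mm, 8 mm thick, 208 mm high, with the tube between them and a wooden handle bar over it; spring drums on the pins outside. Origin: centre of the foot's underside; z up, x along the tube towards its front end, y along the pins and the handle. It stands and is set down with x away from the robot.
- handle (a point): Centre of the wooden handle bar, 192 mm above the foot's underside, straight over the pins. The bar lies along the stand's y, 82 mm long, 18 mm wide (stand's x), 24 mm high: grip it from above, the fingers closing along the tube. The tube's top is 49 mm below this point.
- tube: Telescope tube, free to rock on two pins in the stand; stops at +-0.40 rad. 0.45 kg (+-20 %), balanced fore and aft, centre of mass 18 mm above the pins, inertia about them 0.0171 kg m2. The counter-spring pulls it square to the stand with 0.040 N m/rad (damping 0.001 N m s/rad), half of what holding it up takes. Origin: on the pins, 100 mm above the foot's underside; x to the front, z up.
- barrel_front (a point): Point on the tube's axis (which runs 18 mm above the pins), 130 mm ahead of the pins, at the seam where the mahogany cladding of the barrel (38 mm in diameter) ends. The front cell, 56 mm in diameter, reaches from 205 to 270 mm ahead of the pins; the collar at the pins is 49 mm in diameter.
- barrel_back (a point): Point on the tube's axis, 130 mm behind the pins, at the rear seam of the mahogany cladding. The black eyepiece, 44 mm in diameter, ends 265 mm behind the pins.
- chock_from: Fixed teak chock in which the telescope lies at the start, left or right of the drawer. Board 360 (x) x 150 (y) x 15 mm; crutches at x = +-155 mm, 22 mm thick, 148 mm high above the table, notch 60 mm wide at its flat bottom (112 mm above the table), flaring to 85 mm. The foot stands on the board, the barrel lies in both notches with 1.5 mm play. Origin: centre of the underside; x along the tube.
- from_seat (a point): Centre of the top face of that chock's board, 15 mm above the table, where the underside of the stand's foot stands at the start.
- chock_to: The empty chock, fixed, exactly like the other, on the other side of the drawer; same origin and axes. The telescope goes in the same way round: front end towards +x, away from the robot.
- to_seat (a point): Centre of the top face of the empty chock's board, 15 mm above the table, where the underside of the stand's foot is to stand.
- drawer: Fixed teak drawer lined with cork, between the chocks, 270 (x) x 150 (y) mm, 46 mm high (its front, with a brass latch, 60 mm); holds the four small parts below. Origin: centre of its underside.
- eyepiece: Bystander: spare black bakelite eyepiece standing in the drawer, 38 mm across, 40 mm high. Origin: centre of its underside.
- filter0: Bystander: brass-rimmed green glass shade filter lying in the drawer, 38 mm across, 7 mm thick. Origin: centre of its underside.
- filter1: Bystander: the other shade filter, the same. Origin: centre of its underside.
- mirror: Bystander: index mirror lying in the drawer, 34 x 46 x 6 mm. Origin: centre of its underside.

How it is judged:
On the way, in this order (a step that is already met when the one before it is completed fails the run):
1. the telescope is lifted clear of the chock it lay in (35 mm or more), tube level and stand upright within 0.12 rad (z of stand in the frame of from_seat above 0.035 m and angle between each of tube, stand's own z axis and vertical below 0.12 rad), for 0.3 s.
2. it is held steady above the empty chock (foot 30 mm or more above the board, within 60 mm of its middle), tube level and stand upright within 0.12 rad, for 3 s (z of stand in the frame of to_seat above 0.03 m and horizontal distance between stand and to_seat below 0.06 m and angle between each of tube, stand's own z axis and vertical below 0.12 rad), for 3 s.
At the end, for the whole second after the job is handed in: The stand stands flat on the board of the other chock, within 35 mm of its middle and 0.12 rad of square, front end away from the robot, the tube lies level in both crutches (within 0.04 rad), at rest and released (horizontal distance between stand and to_seat below 0.035 m and z of stand in the frame of to_seat between -0.004 and 0.004 m and x of barrel_front in the frame of chock_to above 0.08 m and angle between the x axis of stand and the x axis of chock_to, either way round below 0.12 rad and angle between each of stand, tube's own z axis and vertical below 0.04 rad and linear speed of stand below 0.02 m/s and angular speed of tube below 0.15 rad/s); the robot touches nothing.
It fails at once if the tube nods over (more than 0.30 rad from level) (angle between tube's own z axis and vertical above 0.3 rad).
It fails at once if the stand is tipped more than 0.20 rad (angle between stand's own z axis and vertical above 0.2 rad).
It fails at once if the robot touches the tube (contact force between any of the arm, the fingers and tube above 1 N).
It fails at once if the telescope is slammed onto the chock (more than 60 N) (contact force between stand and chock_to above 60 N).
It fails at once if a small part in the drawer is disturbed (more than 15 mm) (distance of any of eyepiece, filter0, filter1, mirror from where it was at the start of the episode above 0.015 m).
It also fails if it takes over 64 s, if anything falls off the work surface, if the arm or the gripper's body presses on something with over 40 N, if the wrist force passes 120 N, or if a joint passes its speed limit or range.

## Working session

There is one attempt and no reset: what is moved stays moved. The work goes in short steps, Python scripts to look and compute and a tool call to move; the robot and the scene stay as the last step left them, time stands still between calls to the robot, and variables do not carry over. Pictures are saved under pics/ and viewed, at most 10 in all, crops included, and the job is handed in when it is done.

Besides the shell and the picture viewer there is one more tool, called after "Call:" as name(argument=value, ...) on one line, values as JSON. move_arm: Moves the arm, as the interface text tells. Its arguments: {"type":"object","properties":{"commands":{"type":"array"},"squeeze":{"type":"number"}},"required":["commands"]}

```bash
mkdir -p pics; cat > h.py <<'E'
import numpy as np, cv2
from scipy.spatial.transform import Rotation as R
from rig import readout, imaging, order, spotter
def cam(n):
    m=imaging.camera_model(n); f=240/np.tan(np.radians(m["vertical_fov"])/2)
    return m,f,R.from_rotvec(np.ravel(m["rvec"])).as_matrix(),np.ravel(m["tvec"])
def cloud(n,d):
    m,f,Rm,t=cam(n); v,u=np.mgrid[:480,:640]
    P=np.stack([(u-m["cx"])/f*d,(v-m["cy"])/f*d,d],-1)
    return (P-t)@Rm
def save(n,p): cv2.imwrite(f"pics/{n}.png",p[:,:,::-1])
E
python3 - <<'E'
from h import *
o=readout.get_obs(); print({k:np.round(v,3).tolist() for k,v in o.items()})
for n in("top","side"):
    p,d=imaging.grab_frame(n); save(n+"0",p); np.save(n+"0.npy",d); X=cloud(n,d)
    for l in("stand","handle","tube","barrel_front","barrel_back","chock_from","chock_to","to_seat","from_seat","drawer"):
        for r in spotter.silhouettes(n,l)[:2]:
            g=r["region"]&(d>0); P=X[g]
            print(n,l,round(r["confidence"],2),np.round(r["centre"]),g.sum(),np.round(np.median(P,0),3),np.round(np.percentile(P,2,axis=0),3),np.round(np.percentile(P,98,axis=0),3)) if g.sum() else print(n,l,"none")
E
```

```text
{'time_s': 0.0, 'qpos': [1.098, 0.427, 0.074, 1.607, -0.034, 1.111, -0.067], 'qvel': [-0.001, 0.0, -0.001, 0.001, 0.001, 0.001, 0.0], 'effort': [-0.002, -93.583, 3.666, -45.42, -0.049, 0.02, 0.0], 'tcp_pos': [0.214, -0.64, 0.205], 'ee_rot': [0.987, 0.161, -0.0, -0.001], 'force': [-0.123, -0.028, 0.029], 'ft_torque': [-0.023, 0.001, -0.011], 'grip_force': 0.0, 'width': 0.094}
top stand 0.69 [160. 242.] 9550 [0.543 0.262 0.148] [0.301 0.21  0.017] [0.803 0.33  0.221]
top handle 0.73 [462. 271.] 13749 [ 0.53  -0.295  0.015] [ 0.363 -0.381  0.01 ] [ 0.692 -0.211  0.144]
top handle 0.65 [188. 272.] 8205 [0.505 0.243 0.015] [0.368 0.175 0.009] [0.706 0.354 0.147]
top tube 0.82 [165. 241.] 6720 [0.543 0.268 0.149] [0.297 0.212 0.121] [0.806 0.329 0.161]
top barrel_front 0.64 [162. 240.] 6544 [0.542 0.267 0.149] [0.297 0.212 0.131] [0.805 0.328 0.161]
top barrel_back 0.66 [165. 239.] 6605 [0.542 0.268 0.149] [0.297 0.212 0.129] [0.805 0.329 0.161]
top chock_to 0.88 [460. 267.] 13717 [ 0.531 -0.295  0.015] [ 0.363 -0.38   0.01 ] [ 0.692 -0.212  0.144]
top chock_to 0.74 [318. 310.] 295 [ 0.436
[... 742 characters left out ...]
 barrel_back 0.57 [270. 355.] 6723 [0.539 0.277 0.148] [0.296 0.221 0.126] [0.804 0.339 0.16 ]
side chock_from 0.69 [291. 403.] 9406 [0.494 0.296 0.015] [0.363 0.206 0.007] [0.696 0.361 0.146]
side chock_to 0.73 [380. 198.] 7456 [ 0.532 -0.28   0.016] [ 0.362 -0.375  0.006] [ 0.693 -0.205  0.142]
side to_seat 0.65 [384. 195.] 7736 [ 0.532 -0.28   0.015] [ 0.363 -0.381  0.002] [ 0.695 -0.203  0.143]
side from_seat 0.76 [291. 403.] 9719 [0.497 0.297 0.015] [0.362 0.205 0.004] [0.7   0.361 0.146]
side drawer 0.84 [346. 284.] 7964 [ 0.509 -0.002  0.017] [ 0.379 -0.079  0.004] [0.65  0.076 0.057]
side drawer 0.33 [338. 271.] 186 [ 0.539 -0.035  0.019] [ 0.523 -0.053  0.013] [ 0.555 -0.019  0.024]
```

```bash
python3 - <<'E'
from h import *
for n in("top","side"):
    d=np.load(n+"0.npy"); X=cloud(n,d); x,y,z=X[...,0],X[...,1],X[...,2]
    def rect(nm,m):
        P=X[m&(d>0)]; r=cv2.minAreaRect(P[:,:2].astype(np.float32)); print(n,nm,len(P),np.round(P.mean(0),4),np.round(r[0],4),np.round(r[1],4),round(r[2],2),round(np.median(P[:,2]),4))
    L=(x>.25)&(x<.85)
    rect("handle+cheeks",L&(y>.15)&(y<.4)&(z>.195)); rect("bar",L&(y>.24)&(y<.30)&(z>.20)&(z<.24))
    for s,(a,b) in(("to",(-.42,-.17)),("from",(.14,.4))):
        rect(s+"board",L&(y>a)&(y<b)&(z>.009)&(z<.021))
        rect(s+"crF",L&(y>a)&(y<b)&(z>.141)&(z<.153)&(x>.66)&(x<.72)); rect(s+"crB",L&(y>a)&(y<b)&(z>.141)&(z<.153)&(x>.34)&(x<.4))
    # tube axis
    r=spotter
    m=L&(y>.2)&(y<.36)&(z>.118)&(z<.175)
    for a in(.30,.32,.42,.44,.46,.62,.64,.66,.74,.76,.78,.80):
        g=m&(abs(x-a)<.01)&(abs(y-.268)<.03); P=X[g]; print(a,g.sum(),np.round([np.percentile(P[:,2],97),np.median(P[:,1])],4) if g.sum()>5 else '')
    m_,f,Rm,t=cam(n); print(n,"pos",np.round(-Rm.T@t,3),"f",f)
E
```

```text
top handle+cheeks 964 [0.5468 0.2675 0.2164] [0.5481 0.2686] [0.0338 0.1081] 10.72 0.2181
top bar 464 [0.5465 0.2701 0.2168] [0.5482 0.2704] [0.0192 0.0633] 10.33 0.218
top toboard 11213 [ 0.5276 -0.2967  0.0148] [ 0.6067 -0.2849] [0.5087 0.1517] 10.58 0.0148
top tocrF 163 [ 0.6854 -0.2715  0.1462] [ 0.6853 -0.2705] [0.022  0.1081] 10.94 0.1464
top tocrB 184 [ 0.3811 -0.3262  0.1464] [ 0.3808 -0.3273] [0.0214 0.1078] 9.92 0.1466
top fromboard 6363 [0.531  0.2477 0.0147] [0.6019 0.2622] [0.2237 0.5073] 86.9 0.0147
top fromcrF 748 [0.6896 0.294  0.1478] [0.69   0.2933] [0.1065 0.0598] 89.91 0.1479
top fromcrB 768 [0.3743 0.2365 0.1474] [0.3699 0.2397] [0.0579 0.1073] 1.46 0.1475
0.3 13 [0.1453 0.2395]
0.32 9 [0.1412 0.2394]
0.42 154 [0.1543 0.2487]
0.44 172 [0.1542 0.2501]
0.46 205 [0.1541 0.2522]
0.62 229 [0.1538 0.2777]
0.64 209 [0.1535 0.2799]
0.66 188 [0.1544 0.2826]
0.74 110 [0.1526 0.2911]
0.76 155 [0.1586 0.2879]
0.78 113 [0.1584 0.2904]
0.8 86 [0.1565 0.2923]
top pos [ 0.38  -0.005  1.158] f 574.6322070588534
side handle+cheeks 946 [0.5462 0.2754 0.2159] [0.5483 0.2729] [0.0341
[... 262 characters left out ...]
3] 10.41 0.1452
side tocrB 96 [ 0.3813 -0.3202  0.1457] [ 0.3823 -0.3255] [0.0204 0.1087] 10.27 0.1463
side fromboard 7167 [0.5225 0.2933 0.0147] [0.606  0.2757] [0.2172 0.5171] 81.79 0.0147
side fromcrF 716 [0.6903 0.2994 0.1476] [0.69   0.2952] [0.1068 0.06  ] 89.97 0.1477
side fromcrB 752 [0.3746 0.2418 0.1472] [0.3699 0.2407] [0.0598 0.1104] 0.15 0.1475
0.3 92 [0.148  0.2413]
0.32 65 [0.1449 0.2399]
0.42 238 [0.1535 0.2558]
0.44 249 [0.153  0.2586]
0.46 255 [0.1537 0.2622]
0.62 179 [0.1541 0.2869]
0.64 138 [0.1538 0.2875]
0.66 111 [0.1544 0.2889]
0.74 33 [0.1512 0.2949]
0.76 48 [0.1583 0.2922]
0.78 24 [0.1558 0.2942]
0.8 11 [0.1549 0.2966]
side pos [0.261 0.688 1.054] f 583.3640741501612
```

View pics/side0.png

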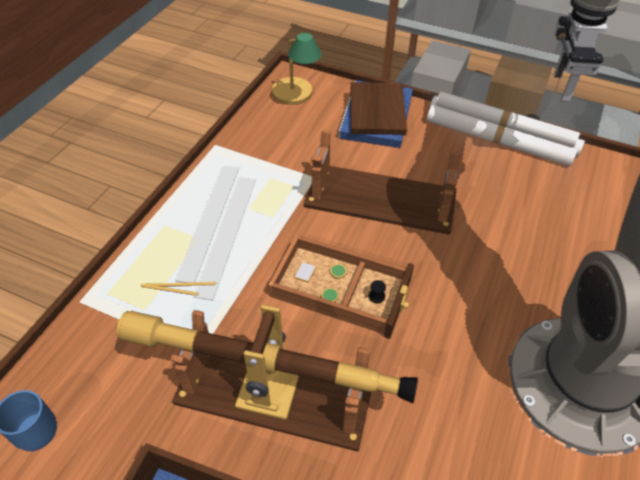

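View pics/top0.png

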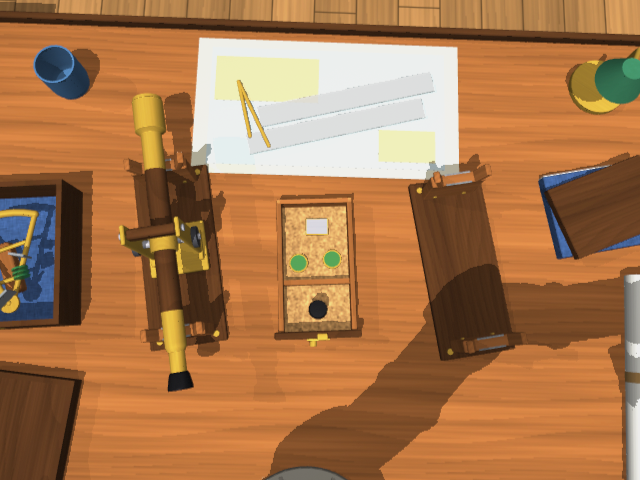

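```bash
cat >> h.py <<'E'
def rel(pos,yaw_deg,base=None):
    "dp, turn (tool units) to pos with tool x at stand yaw+90, pointing down; base=(p,quat) else measured"
    o=readout.get_obs(); p,q=base or (o["tcp_pos"],o["ee_rot"]); A=R.from_quat(q)
    a=np.radians(yaw_deg); B=np.array([[-np.sin(a),np.cos(a),0],[np.cos(a),np.sin(a),0],[0,0,-1]])
    B=R.from_matrix(B)
    return np.round(A.inv().apply(np.array(pos)-p),4), np.round((A.inv()*B).as_rotvec()/(np.pi/2),4)
E
python3 - <<'E'
from h import *
print(rel([.4,-.37,.40],10.5));print(rel([.6,-.1,.40],10.5)); print(rel([.548,.270,.40],10.5))
E
```

```text
(array([ 0.262 , -0.1972, -0.1945]), array([-0.    , -0.    , -0.9112]))
(array([ 0.5373, -0.3898, -0.1945]), array([-0.    , -0.    , -0.9112]))
(array([ 0.6053, -0.7572, -0.1945]), array([-0.    , -0.    , -0.9112]))
```

Call:
move_arm(commands=[{"dp": [0, 0, -0.2], "turn": [0, 0, 0], "jaw": 1}, {"dp": [0, 0, -0.2], "turn": [0, 0, 0], "jaw": 1}, {"dp": [0, 0, -0.2], "turn": [0, 0, 0], "jaw": 1}, {"dp": [0, 0, -0.2], "turn": [0, 0, 0], "jaw": 1}, {"dp": [0.262, -0.197, -0.195], "turn": [0, 0, -0.3], "jaw": 1}, {"dp": [0.262, -0.197, -0.195], "turn": [0, 0, -0.3], "jaw": 1}, {"dp": [0.262, -0.197, -0.195], "turn": [0, 0, -0.4], "jaw": 1}, {"dp": [0.262, -0.197, -0.195], "turn": [0, 0, -0.4], "jaw": 1}])

```text
time_s: 1.77
tcp_pos: [0.309, -0.5017, 0.3869]
ee_rot: [0.915, 0.403, -0.0, 0.0]
force: [0.6, -0.7, -0.1]
width: 0.0937
grip_force: 0.0
```

```bash
python3 - <<'E'
from h import *
print(rel([.6,-.1,.40],10.5)); print(rel([.548,.270,.40],10.5))
E
```

```text
(array([ 0.4928, -0.0571, -0.0133]), array([ 2.000e-04,  3.000e-04, -5.892e-01]))
(array([ 0.7303, -0.3455, -0.0135]), array([ 2.000e-04,  3.000e-04, -5.892e-01]))
```

Call:
move_arm(commands=[{"dp": [0.493, -0.057, -0.013], "turn": [0, 0, -0.589], "jaw": 1}, {"dp": [0.493, -0.057, -0.013], "turn": [0, 0, -0.589], "jaw": 1}, {"dp": [0.493, -0.057, -0.013], "turn": [0, 0, -0.589], "jaw": 1}, {"dp": [0.493, -0.057, -0.013], "turn": [0, 0, -0.589], "jaw": 1}, {"dp": [0.493, -0.057, -0.013], "turn": [0, 0, -0.589], "jaw": 1}, {"dp": [0.493, -0.057, -0.013], "turn": [0, 0, -0.589], "jaw": 1}, {"dp": [0.493, -0.057, -0.013], "turn": [0, 0, -0.589], "jaw": 1}, {"dp": [0.493, -0.057, -0.013], "turn": [0, 0, -0.589], "jaw": 1}])

```text
time_s: 2.43
tcp_pos: [0.5062, -0.2329, 0.3957]
ee_rot: [0.639, 0.769, 0.0, 0.0]
force: [0.8, -1.4, 0.1]
width: 0.094
grip_force: 0.0
```

```bash
python3 - <<'E'
from h import *
print(readout.get_obs()["tcp_pos"]);print(rel([.6,-.1,.40],10.5)); print(rel([.548,.270,.35],10.5))
E
```

```text
[ 0.50615022 -0.23287518  0.39568057]
(array([ 0.1134,  0.1166, -0.0043]), array([0.0003, 0.0003, 0.0009]))
(array([0.4867, 0.1334, 0.0455]), array([0.0003, 0.0003, 0.0009]))
```

Call:
move_arm(commands=[{"dp": [0.487, 0.133, 0.045], "turn": [0, 0, 0], "jaw": 1}, {"dp": [0.487, 0.133, 0.045], "turn": [0, 0, 0], "jaw": 1}, {"dp": [0.487, 0.133, 0.045], "turn": [0, 0, 0], "jaw": 1}, {"dp": [0.487, 0.133, 0.045], "turn": [0, 0, 0], "jaw": 1}, {"dp": [0.487, 0.133, 0.045], "turn": [0, 0, 0], "jaw": 1}, {"dp": [0.487, 0.133, 0.045], "turn": [0, 0, 0], "jaw": 1}, {"dp": [0.487, 0.133, 0.045], "turn": [0, 0, 0], "jaw": 1}, {"dp": [0.487, 0.133, 0.045], "turn": [0, 0, 0], "jaw": 1}])

```text
time_s: 3.1
tcp_pos: [0.5348, 0.0979, 0.3659]
ee_rot: [0.642, 0.767, 0.0, 0.0]
force: [1.1, -1.0, 0.1]
width: 0.0938
grip_force: 0.0
```

```bash
python3 - <<'E'
from h import *
print(readout.get_obs()["tcp_pos"]); print(rel([.548,.270,.31],10.5))
E
```

```text
[0.53480024 0.09789583 0.36587285]
(array([0.1671, 0.0432, 0.0559]), array([ 0.0005,  0.0002, -0.0041]))
```

Call:
move_arm(commands=[{"dp": [0.167, 0.043, 0.04], "turn": [0, 0, 0], "jaw": 1}, {"dp": [0.167, 0.043, 0.04], "turn": [0, 0, 0], "jaw": 1}, {"dp": [0.167, 0.043, 0.04], "turn": [0, 0, 0], "jaw": 1}, {"dp": [0.167, 0.043, 0.04], "turn": [0, 0, 0], "jaw": 1}, {"dp": [0.167, 0.043, 0.04], "turn": [0, 0, 0], "jaw": 1}, {"dp": [0.167, 0.043, 0.04], "turn": [0, 0, 0], "jaw": 1}, {"dp": [0.167, 0.043, 0.04], "turn": [0, 0, 0], "jaw": 1}, {"dp": [0.167, 0.043, 0.04], "turn": [0, 0, 0], "jaw": 1}])

```text
time_s: 3.77
tcp_pos: [0.5483, 0.2669, 0.3258]
ee_rot: [0.642, 0.767, -0.0, 0.0]
force: [0.0, -1.0, 0.2]
width: 0.0939
grip_force: 0.0
```

```bash
cat >> h.py <<'E'
from scipy.optimize import least_squares
def tube_fit(n,d,hx,hy,yaw,zpin,mirror=False):
    "cylinder fit in the stand frame; returns theta (nose down +), n points, rms, z offset"
    X=cloud(n,d); c,s=np.cos(yaw),np.sin(yaw)
    dx,dy=X[...,0]-hx,X[...,1]-hy; u=c*dx+s*dy; v=-s*dx+c*dy; w=X[...,2]-zpin
    r=np.where((abs(u)>45)|((abs(u)>.035)&(abs(u)<.127)),.019,np.where((u>.21)&(u<.266),.028,0))
    m=(d>0)&(r>0)&(abs(v)<.032)&(abs(w-.018)<.055)
    u,v,w,r=u[m],v[m],w[m],r[m]
    if m.sum()<80: return None
    q=np.zeros(4)
    for gate in(.05,.010,.005):
        e=lambda q:np.hypot(v-q[0]-q[1]*u,w-.018-q[2]+q[3]*u)-r
        k=abs(e(q))<gate
        if gate==.05: k=k&(abs(v)<.03)
        res=least_squares(lambda q:e(q)[k],q,loss="soft_l1",f_scale=.002); q=res.x
    return q[3],int(k.sum()),float(np.std(e(q)[k])),q, float(u[k].min()),float(u[k].max())
E
python3 - <<'E'
from h import *
print(readout.get_obs()["tcp_pos"]); print(rel([.548,.270,.188],10.5))
for n in("top","side"):
    print(n,tube_fit(n,np.load(n+"0.npy"),.548,.270,np.radians(10.5),.115))
    p,d=imaging.grab_frame(n);save(n+"1",p)
    print(n,tube_fit(n,d,.548,.270,np.radians(10.5),.115))
E
```

```text
[0.54829926 0.26691059 0.32582204]
(array([0.0032, 0.0002, 0.1378]), array([ 0.0001,  0.0003, -0.0046]))
top (np.float64(0.0003313294722471905), 3084, 0.001525278524585765, array([-0.00106462,  0.00360691, -0.00048877,  0.00033133]), -0.12679747797228358, 0.26586830355758323)
top (np.float64(0.0007918554691562006), 1945, 0.001524007835537705, array([-0.00093091,  0.0026036 , -0.00045656,  0.00079186]), 0.03511514538027385, 0.26591723461305766)
side (np.float64(5.7068662070623866e-05), 3209, 0.0014790295011784102, array([-5.97354987e-04,  3.42706465e-03, -4.79993144e-04,  5.70686621e-05]), -0.12687434473553663, 0.2659173956641767)
side (np.float64(9.886131142371588e-05), 3211, 0.0014411376760005902, array([-5.90429495e-04,  3.12308798e-03, -4.72756227e-04,  9.88613114e-05]), -0.12698290037826757, 0.2659231500616406)
```

Call:
move_arm(commands=[{"dp": [0.003, 0, 0.02], "turn": [0, 0, -0.006], "jaw": 1}, {"dp": [0.003, 0, 0.045], "turn": [0, 0, -0.006], "jaw": 1}, {"dp": [0.003, 0, 0.07], "turn": [0, 0, -0.006], "jaw": 1}, {"dp": [0.003, 0, 0.095], "turn": [0, 0, -0.006], "jaw": 1}, {"dp": [0.003, 0, 0.115], "turn": [0, 0, -0.006], "jaw": 1}, {"dp": [0.003, 0, 0.13], "turn": [0, 0, -0.006], "jaw": 1}, {"dp": [0.003, 0, 0.138], "turn": [0, 0, -0.006], "jaw": 1}, {"dp": [0.003, 0, 0.138], "turn": [0, 0, -0.006], "jaw": 1}])

```text
time_s: 4.53
tcp_pos: [0.5473, 0.2695, 0.1865]
ee_rot: [0.639, 0.769, -0.001, -0.0]
force: [0.1, -0.1, 0.7]
width: 0.0944
grip_force: 0.0
```

```bash
python3 - <<'E'
from h import *
o=readout.get_obs();print(o["tcp_pos"],o["force"]); print(rel([.5482,.270,.188],10.65))
p,d=imaging.grab_frame("wrist");save("wrist1",p)
E
```

```text
[0.54726554 0.26951126 0.18654672] [ 0.09696042 -0.09859678  0.723699  ]
(array([ 0.0003,  0.001 , -0.0015]), array([-0.001 ,  0.0005, -0.0004]))
```

View pics/wrist1.png

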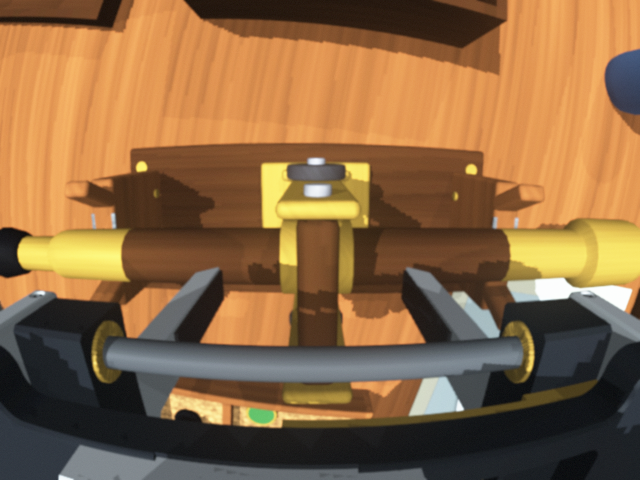

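The wrist picture shows the handle bar (column ≈318) midway between the open fingertips (≈215 and ≈415). Closing.

Call:
move_arm(commands=[{"dp": [0, 0.001, -0.0015], "turn": [0, 0, 0], "jaw": 0.5}, {"dp": [0, 0.001, -0.0015], "turn": [0, 0, 0], "jaw": 0.3}, {"dp": [0, 0.001, -0.0015], "turn": [0, 0, 0], "jaw": 0.2}, {"dp": [0, 0.001, -0.0015], "turn": [0, 0, 0], "jaw": 0}, {"dp": [0, 0.001, -0.0015], "turn": [0, 0, 0], "jaw": 0}, {"dp": [0, 0.001, -0.0015], "turn": [0, 0, 0], "jaw": 0}, {"dp": [0, 0.001, -0.0015], "turn": [0, 0, 0], "jaw": 0}, {"dp": [0, 0.001, -0.0015], "turn": [0, 0, 0], "jaw": 0}], squeeze=40)

```text
time_s: 5.25
tcp_pos: [0.5484, 0.2711, 0.1892]
ee_rot: [0.638, 0.77, 0.0, -0.0]
force: [-0.3, -0.2, 0.3]
width: 0.0441
grip_force: 0.0
```

```bash
python3 - <<'E'
from h import *
o=readout.get_obs();print(o["tcp_pos"],o["force"],o["ft_torque"],o["width"],o["grip_force"],o["time_s"]); 
T=R.from_quat(o["ee_rot"]).as_matrix(); print(T.round(4)); x,y=o["tcp_pos"][:2]
print(np.degrees(np.arctan2(T[1,1],T[0,1])))
for n in("top","side"):
    p,d=imaging.grab_frame(n);print(n,tube_fit(n,d,x,y,np.radians(10.65),.115))
E
```

```text
[0.54839175 0.27113543 0.18917717] [-0.28292293 -0.15279908  0.25239051] [-0.06637032 -0.16594105 -0.02433299] 0.04414400436212136 0.0 5.25
[[-1.855e-01  9.826e-01 -0.000e+00]
 [ 9.826e-01  1.855e-01  1.000e-04]
 [ 1.000e-04 -0.000e+00 -1.000e+00]]
10.692373342529061
top (np.float64(0.0038528249816722157), 1516, 0.001534541330359993, array([-1.80236773e-03, -6.48102025e-05,  1.92557467e-06,  3.85282498e-03]), 0.03707278617737164, 0.2659438099704379)
side (np.float64(0.0018870815941619534), 3204, 0.0014813495232097156, array([-0.00153328,  0.00057704, -0.00037151,  0.00188708]), -0.12699462964985497, 0.26595578483418103)
```

Call:
move_arm(commands=[{"dp": [0, 0, 0], "turn": [0, 0, 0], "jaw": 0}, {"dp": [0, 0, 0], "turn": [0, 0, 0], "jaw": 0}, {"dp": [0, 0, 0], "turn": [0, 0, 0], "jaw": 0}, {"dp": [0, 0, 0], "turn": [0, 0, 0], "jaw": 0}, {"dp": [0, 0, 0], "turn": [0, 0, 0], "jaw": 0}, {"dp": [0, 0, 0], "turn": [0, 0, 0], "jaw": 0}, {"dp": [0, 0, 0], "turn": [0, 0, 0], "jaw": 0}, {"dp": [0, 0, 0], "turn": [0, 0, 0], "jaw": 0}], squeeze=40)

```text
time_s: 6.02
tcp_pos: [0.5484, 0.2711, 0.1891]
ee_rot: [0.638, 0.77, -0.0, -0.0]
force: [0.5, 1.4, -3.0]
width: 0.0176
grip_force: 40.0
```

```bash
python3 - <<'E'
from h import *
o=readout.get_obs();print(o["tcp_pos"],o["force"],o["ft_torque"],o["width"],o["grip_force"],o["time_s"]); 
x,y=o["tcp_pos"][:2]
for n in("top","side"):
    p,d=imaging.grab_frame(n);print(n,tube_fit(n,d,x,y,np.radians(10.65),.115))
E
```

```text
[0.54839237 0.27107017 0.18907983] [ 0.54897905  1.3735842  -3.0213961 ] [ 0.14084941 -0.21598878 -0.06505484] 0.01756356790881092 39.99906778335571 6.0167
top (np.float64(0.005471290711769215), 1548, 0.0015675161367664748, array([-1.67766594e-03,  6.81131426e-05, -3.59113105e-05,  5.47129071e-03]), 0.03657195561199572, 0.2658412547747565)
side (np.float64(0.0031601187225309274), 3194, 0.0014556730437952365, array([-0.00147666,  0.00060853, -0.00034146,  0.00316012]), -0.12699399509095402, 0.2658839289918124)
```

```bash
cat > ctl.py <<'E'
import json,sys
from h import *
L2,KI,C=2.31,2.34,.06; DL,RAMP=.08,.15
def sim(x,T,p0,p1,t0=0.,P=None):
    "advance (theta,omega) over T; phi goes p0->p1 between t0+DL and t0+DL+RAMP"
    h=.005; F=np.array([[1,h],[L2*h,1-C*h]]); t=0
    while t<T-1e-9:
        ph=p0+(p1-p0)*np.clip((t-t0-DL)/RAMP,0,1)
        x=F@x+np.array([0,KI*ph*h]); t+=h
        if P is not None: P=F@P@F.T+np.diag([0,.03**2*h])
    return x,P
def tilt(o):
    T=R.from_quat(o["ee_rot"]).as_matrix(); yaw=np.arctan2(T[1,1],T[0,1]); return -np.arcsin(T[2,1]),yaw,T
def step(Tn):
    S=json.load(open("S.json")); x=np.array(S["x"]);P=np.array(S["P"]);t=S["t"];pp=S["phi"]
    o=readout.get_obs(); ph,yaw,T=tilt(o); first=True
    for n,r in(("side",.0025),("top",.005)):
        o=readout.get_obs(); tn=o["time_s"]; _,d=imaging.grab_frame(n)
        ph,yaw,T=tilt(o); pin=np.array(o["tcp_pos"])+T[:,2]*.074-T[:,0]*.0015
        x,P=sim(x,tn-t,pp,ph,0. if first else -9,P); t=tn; pp=ph; first=False
        f=tube_fit(n,d,pin[0],pin[1],yaw,pin[2])
        if f is None or f[1]<250: print(n,"no fit",f and f[1]); continue
        th=f[0]; print(n,"meas %.4f pred %.4f n %d rms %.4f u %.2f..%.2f q"%(th,x[0],f[1],f[2],f[4],f[5]),np.round(f[3],4))
        if n=="top" and f[4]>0: r=.008
        K=P[:,0]/(P[0,0]+r*r); x=x+K*(th-x[0]); P=P-np.outer(K,P[0])
    tn=readout.get_obs()["time_s"]; x,P=sim(x,tn-t,pp,pp,-9,P)
    json.dump(dict(x=x.tolist(),P=P.tolist(),t=tn,phi=pp),open("S.json","w"))
    lam=L2**.5; s=lambda p:(lambda y:y[0]+y[1]/lam)(sim(x,Tn,pp,p)[0])
    a,b=s(0.),s(.1); pn=float(np.clip(-a/(b-a)*.1,-.1,.1)); y=sim(x,Tn,pp,pn)[0]
    print("t %.2f theta %.4f omega %.4f phi %.4f yaw %.2f -> phi %.4f turn_x %.4f dp_y %.4f (end th %.4f om %.4f)"%(tn,*x,pp,np.degrees(yaw),pn,(pn-pp)/(np.pi/2),.074*(pn-pp),*y))
    print("tcp",np.round(o["tcp_pos"],4),"force",np.round(o["force"],1),"grip",round(o["grip_force"],1),"w",round(o["width"],4))
    return x
E
python3 - <<'E'
import json
from h import *
json.dump(dict(x=[.0035,.001],P=[[1e-5,0],[0,1e-5]],t=readout.get_obs()["time_s"],phi=0.),open("S.json","w")); print(readout.get_obs()["time_s"])
E
```

```text
6.1167
```

Call:
move_arm(commands=[{"dp": [0, 0, -0.006], "turn": [0, 0, 0], "jaw": 0}, {"dp": [0, 0, -0.018], "turn": [-0.002, 0, 0], "jaw": 0}, {"dp": [0, 0, -0.032], "turn": [-0.004, 0, 0], "jaw": 0}, {"dp": [0, 0, -0.046], "turn": [-0.004, 0, 0], "jaw": 0}, {"dp": [0, 0, -0.06], "turn": [-0.004, 0, 0], "jaw": 0}, {"dp": [0, 0, -0.072], "turn": [-0.004, 0, 0.03], "jaw": 0}, {"dp": [0, 0, -0.082], "turn": [-0.004, 0, 0.08], "jaw": 0}, {"dp": [0, 0, -0.088], "turn": [-0.004, 0, 0.136], "jaw": 0}])

```text
time_s: 6.78
tcp_pos: [0.5487, 0.2714, 0.28]
ee_rot: [0.718, 0.696, 0.004, 0.002]
force: [0.5, 0.3, -7.2]
width: 0.0175
grip_force: 40.0
```

```bash
python3 -c "
from ctl import *
step(.77)"
```

```text
side meas 0.0040 pred 0.0035 n 3387 rms 0.0013 u -0.13..0.27 q [ 0.      0.0007 -0.0004  0.004 ]
top meas 0.0044 pred 0.0038 n 2294 rms 0.0014 u 0.04..0.27 q [-0.0007 -0.0175 -0.0004  0.0044]
t 6.88 theta 0.0038 omega -0.0033 phi -0.0094 yaw -2.20 -> phi 0.0007 turn_x 0.0064 dp_y 0.0007 (end th 0.0011 om -0.0016)
tcp [0.549  0.2716 0.2808] force [ 0.1 -0.1 -6.5] grip 40.2 w 0.018
```

Call:
move_arm(commands=[{"dp": [-0.006, 0.0004, 0], "turn": [0.003, 0, 0], "jaw": 0}, {"dp": [-0.022, 0.0007, 0], "turn": [0.0064, 0, 0], "jaw": 0}, {"dp": [-0.05, 0.001, 0], "turn": [0.0064, 0, 0], "jaw": 0}, {"dp": [-0.085, 0.0013, 0], "turn": [0.0064, 0, 0], "jaw": 0}, {"dp": [-0.12, 0.0016, 0], "turn": [0.0064, 0, 0], "jaw": 0}, {"dp": [-0.155, 0.002, 0], "turn": [0.0064, 0, 0], "jaw": 0}, {"dp": [-0.18, 0.0023, 0], "turn": [0.0064, 0, 0], "jaw": 0}, {"dp": [-0.19, 0.0025, 0], "turn": [0.0064, 0, 0], "jaw": 0}])

```text
time_s: 7.55
tcp_pos: [0.5454, 0.0758, 0.2767]
ee_rot: [0.717, 0.697, -0.002, -0.001]
force: [0.3, 0.7, -6.9]
width: 0.0179
grip_force: 40.0
```

```bash
python3 -c "
from ctl import *
step(.77); print(rel([.5332,-.2965,.28],-2))"
```

```text
side meas -0.0025 pred 0.0026 n 2681 rms 0.0015 u -0.13..0.27 q [ 0.0001  0.0005 -0.0004 -0.0025]
top meas 0.0143 pred -0.0027 n 607 rms 0.0014 u 0.21..0.27 q [ 0.0019 -0.0128  0.0037  0.0143]
t 7.65 theta -0.0008 omega 0.0002 phi 0.0048 yaw -1.68 -> phi -0.0006 turn_x -0.0034 dp_y -0.0004 (end th -0.0002 om 0.0002)
tcp [0.5456 0.0757 0.2767] force [ 0.4 -4.4 -7. ] grip 40.0 w 0.0178
(array([-0.3747, -0.0018, -0.0031]), array([-0.0029,  0.0002,  0.0042]))
```

```bash
sed -i 's/f\[1\]<250:/f[1]<250 or (n=="top" and f[4]>.06):/' ctl.py; python3 -c "
import json;S=json.load(open('S.json'));S['x']=[-.003,-.006];S['P']=[[1e-5,0],[0,1e-4]];json.dump(S,open('S.json','w'))
from ctl import *
step(.77)"
```

```text
side meas -0.0021 pred -0.0030 n 2672 rms 0.0015 u -0.13..0.27 q [-0.0001  0.0009 -0.0004 -0.0021]
top no fit 635
t 7.75 theta -0.0030 omega -0.0056 phi 0.0043 yaw -1.53 -> phi 0.0119 turn_x 0.0049 dp_y 0.0006 (end th -0.0037 om 0.0057)
tcp [0.5456 0.08   0.2769] force [ 0.3  1.3 -7. ] grip 40.0 w 0.0178
```

Call:
move_arm(commands=[{"dp": [-0.006, 0.0003, 0], "turn": [0.0025, 0, 0], "jaw": 0}, {"dp": [-0.022, 0.0005, 0], "turn": [0.005, 0, 0], "jaw": 0}, {"dp": [-0.05, 0.0005, -0.001], "turn": [0.005, 0, 0], "jaw": 0}, {"dp": [-0.085, 0.0005, -0.001], "turn": [0.005, 0, 0], "jaw": 0}, {"dp": [-0.12, 0.0005, -0.002], "turn": [0.005, 0, 0], "jaw": 0}, {"dp": [-0.155, 0.0005, -0.002], "turn": [0.005, 0, 0], "jaw": 0}, {"dp": [-0.18, 0.0005, -0.002], "turn": [0.005, 0, 0], "jaw": 0}, {"dp": [-0.19, 0.0005, -0.002], "turn": [0.005, 0, 0], "jaw": 0}])

```text
time_s: 8.42
tcp_pos: [0.5407, -0.1128, 0.2786]
ee_rot: [0.717, 0.697, -0.004, -0.004]
force: [0.1, 0.8, -6.8]
width: 0.0173
grip_force: 40.0
```

```bash
python3 -c "
from ctl import *
step(.77); print(rel([.5332,-.2965,.28],-2))"
```

```text
side meas 0.0006 pred -0.0040 n 2254 rms 0.0017 u -0.13..0.27 q [-0.0001  0.0001 -0.0004  0.0006]
top meas 0.0025 pred 0.0012 n 1072 rms 0.0013 u -0.13..0.27 q [-0.0018  0.0018 -0.0004  0.0025]
t 8.52 theta 0.0024 omega 0.0182 phi 0.0126 yaw -1.71 -> phi -0.0349 turn_x -0.0302 dp_y -0.0035 (end th 0.0087 om -0.0133)
tcp [ 0.5408 -0.113   0.2785] force [-0.1 -3.8 -7.1] grip 40.0 w 0.0177
(array([-0.186 , -0.0025, -0.0015]), array([-0.0079, -0.0004,  0.004 ]))
```

Call:
move_arm(commands=[{"dp": [-0.006, -0.0012, 0], "turn": [-0.011, 0, 0], "jaw": 0}, {"dp": [-0.022, -0.0025, 0], "turn": [-0.022, 0, 0], "jaw": 0}, {"dp": [-0.05, -0.0027, 0], "turn": [-0.022, 0, 0], "jaw": 0}, {"dp": [-0.085, -0.003, 0], "turn": [-0.022, 0, 0], "jaw": 0}, {"dp": [-0.12, -0.0033, 0], "turn": [-0.022, 0, 0], "jaw": 0}, {"dp": [-0.152, -0.0036, 0], "turn": [-0.022, 0, 0], "jaw": 0}, {"dp": [-0.176, -0.004, 0], "turn": [-0.022, 0, 0], "jaw": 0}, {"dp": [-0.186, -0.004, 0], "turn": [-0.022, 0, 0], "jaw": 0}])

```text
time_s: 9.18
tcp_pos: [0.5315, -0.2977, 0.2785]
ee_rot: [0.717, 0.697, 0.008, 0.008]
force: [-0.1, 1.1, -7.0]
width: 0.0177
grip_force: 40.0
```

```bash
python3 -c "
from ctl import *
step(.77); print(rel([.5332,-.2965,.28],10.6))"
```

```text
side meas 0.0068 pred 0.0135 n 1926 rms 0.0019 u -0.13..0.27 q [-0.0001 -0.0003 -0.0003  0.0068]
top meas 0.0065 pred 0.0066 n 3539 rms 0.0014 u -0.13..0.27 q [-0.0017  0.0013 -0.0006  0.0065]
t 9.28 theta 0.0061 omega -0.0090 phi -0.0230 yaw -1.66 -> phi 0.0093 turn_x 0.0205 dp_y 0.0024 (end th -0.0001 om 0.0001)
tcp [ 0.5315 -0.2981  0.2784] force [-1.  -3.9 -7.9] grip 40.0 w 0.0178
(array([-0.0006,  0.0013, -0.0016]), array([ 0.0146,  0.0011, -0.1355]))
```

Call:
move_arm(commands=[{"dp": [0, 0.001, 0.002], "turn": [0.009, 0, -0.02], "jaw": 0}, {"dp": [0, 0.002, 0.005], "turn": [0.017, 0, -0.05], "jaw": 0}, {"dp": [0, 0.0025, 0.01], "turn": [0.017, 0, -0.08], "jaw": 0}, {"dp": [0, 0.003, 0.015], "turn": [0.017, 0, -0.11], "jaw": 0}, {"dp": [0, 0.003, 0.02], "turn": [0.017, 0, -0.13], "jaw": 0}, {"dp": [0, 0.003, 0.025], "turn": [0.017, 0, -0.1355], "jaw": 0}, {"dp": [0, 0.003, 0.028], "turn": [0.017, 0, -0.1355], "jaw": 0}, {"dp": [0, 0.003, 0.03], "turn": [0.017, 0, -0.1355], "jaw": 0}])

```text
time_s: 9.95
tcp_pos: [0.536, -0.2937, 0.2485]
ee_rot: [0.638, 0.77, -0.002, -0.001]
force: [0.6, -0.2, -6.5]
width: 0.0176
grip_force: 40.0
```

```bash
python3 -c "
from ctl import *
step(.77); print(rel([.5332,-.2965,.245],10.65))"
```

```text
side meas -0.0060 pred -0.0016 n 1932 rms 0.0019 u -0.13..0.27 q [-0.0005 -0.0002 -0.0004 -0.006 ]
top meas -0.0057 pred -0.0068 n 3426 rms 0.0015 u -0.13..0.27 q [-0.0011  0.0022 -0.0005 -0.0057]
t 10.05 theta -0.0074 omega -0.0168 phi 0.0045 yaw 10.68 -> phi 0.0358 turn_x 0.0199 dp_y 0.0023 (end th -0.0106 om 0.0161)
tcp [ 0.5359 -0.294   0.2483] force [-0.7  0.9 -7.5] grip 40.0 w 0.0177
(array([-0.0018, -0.003 ,  0.0037]), array([-0.0028,  0.0006,  0.0001]))
```

Call:
move_arm(commands=[{"dp": [0, 0, 0], "turn": [0.009, 0, 0], "jaw": 0}, {"dp": [-0.001, 0, 0.001], "turn": [0.0175, 0, 0], "jaw": 0}, {"dp": [-0.001, 0, 0.002], "turn": [0.0175, 0, 0], "jaw": 0}, {"dp": [-0.002, 0, 0.003], "turn": [0.0175, 0, 0], "jaw": 0}, {"dp": [-0.002, 0, 0.003], "turn": [0.0175, 0, 0], "jaw": 0}, {"dp": [-0.002, 0, 0.003], "turn": [0.0175, 0, 0], "jaw": 0}, {"dp": [-0.002, 0, 0.003], "turn": [0.0175, 0, 0], "jaw": 0}, {"dp": [-0.002, 0, 0.003], "turn": [0.0175, 0, 0], "jaw": 0}])

```text
time_s: 10.72
tcp_pos: [0.5361, -0.2968, 0.246]
ee_rot: [0.638, 0.769, -0.012, -0.009]
force: [-0.4, -0.2, -6.8]
width: 0.0178
grip_force: 40.0
```

```bash
python3 -c "
from ctl import *
step(.77); print(rel([.5332,-.2965,.245],10.65))"
```

```text
side meas -0.0011 pred -0.0134 n 1928 rms 0.0019 u -0.13..0.27 q [-0.0004  0.0007 -0.0004 -0.0011]
top meas -0.0001 pred 0.0002 n 3415 rms 0.0015 u -0.13..0.27 q [-0.0011  0.001  -0.0005 -0.0001]
t 10.82 theta 0.0018 omega 0.0354 phi 0.0314 yaw 10.63 -> phi -0.0648 turn_x -0.0612 dp_y -0.0071 (end th 0.0153 om -0.0233)
tcp [ 0.5361 -0.2968  0.246 ] force [-0.2 -0.3 -7.6] grip 40.0 w 0.018
(array([ 0.0008, -0.0028,  0.0011]), array([-0.0199,  0.0009, -0.0002]))
```

```bash
python3 - <<'E'
s=open("ctl.py").read()
s=s.replace(".03**2*h",".012**2*h").replace('("side",.0025),("top",.005)','("side",.0015),("top",.0015)')
s=s.replace('x,P=sim(x,tn-t,pp,ph,0. if first else -9,P)','''px=float(pin@[np.cos(yaw),np.sin(yaw),0]); dT=min(.2,(tn-t)/2); D=.474*(px-S["px"]) if first and S.get("px") else 0.
        print("pin dx %.4f"%(px-S.get("px",px)))
        x,P=sim(x,dT,pp,ph,0. if first else -9,P); x=x-[D,0]
        x,P=sim(x,tn-t-dT,pp,ph,-dT if first else -9,P)''')
s=s.replace("t=tn,phi=pp)","t=tn,phi=pp,px=px)")
open("ctl.py","w").write(s)
import json
from ctl import *
o=readout.get_obs();ph,yaw,T=tilt(o);pin=np.array(o["tcp_pos"])+T[:,2]*.074-T[:,0]*.0015
S=dict(x=[.0015,.031],P=[[1e-6,0],[0,3e-5]],t=o["time_s"],phi=ph,px=float(pin@[np.cos(yaw),np.sin(yaw),0])); json.dump(S,open("S.json","w"))
for p in(-.04,-.05,-.06): print(p,sim(np.array(S["x"]),.77,ph,p)[0])
E
```

```text
-0.04 [0.02215643 0.00864893]
-0.05 [ 0.01751858 -0.00752478]
-0.06 [ 0.01288073 -0.02369848]
```

Call:
move_arm(commands=[{"dp": [0, -0.003, 0], "turn": [-0.026, 0, 0], "jaw": 0}, {"dp": [0, -0.006, 0], "turn": [-0.054, 0, 0], "jaw": 0}, {"dp": [0, -0.006, 0], "turn": [-0.054, 0, 0], "jaw": 0}, {"dp": [0, -0.006, 0], "turn": [-0.054, 0, 0], "jaw": 0}, {"dp": [0, -0.006, 0], "turn": [-0.054, 0, 0], "jaw": 0}, {"dp": [0, -0.006, 0], "turn": [-0.054, 0, 0], "jaw": 0}])

```text
time_s: 11.32
tcp_pos: [0.5307, -0.2975, 0.2461]
ee_rot: [0.638, 0.77, 0.02, 0.017]
force: [-0.5, 0.1, -6.1]
width: 0.0173
grip_force: 40.0
```

```bash
python3 -c "
from ctl import *
step(.6); print(rel([.5332,-.2965,.245],10.65))"
```

```text
pin dx 0.0004
side meas 0.0104 pred 0.0161 n 1942 rms 0.0019 u -0.13..0.27 q [-0.0003 -0.0007 -0.0004  0.0104]
pin dx 0.0004
top meas 0.0107 pred 0.0108 n 3397 rms 0.0014 u -0.13..0.27 q [-0.0012  0.0008 -0.0005  0.0107]
t 11.42 theta 0.0103 omega -0.0122 phi -0.0528 yaw 10.69 -> phi 0.0223 turn_x 0.0478 dp_y 0.0056 (end th 0.0009 om -0.0014)
tcp [ 0.5308 -0.2974  0.246 ] force [ 0.2 -0.2 -7.1] grip 40.0 w 0.0176
(array([0.0005, 0.0026, 0.0011]), array([0.0336, 0.0006, 0.0004]))
```

Call:
move_arm(commands=[{"dp": [0, 0.0025, 0], "turn": [0.022, 0, 0], "jaw": 0}, {"dp": [0, 0.005, 0], "turn": [0.044, 0, 0], "jaw": 0}, {"dp": [0, 0.005, 0], "turn": [0.044, 0, 0], "jaw": 0}, {"dp": [0, 0.005, 0], "turn": [0.044, 0, 0], "jaw": 0}, {"dp": [0, 0.005, 0], "turn": [0.044, 0, 0], "jaw": 0}, {"dp": [0, 0.005, 0], "turn": [0.044, 0, 0], "jaw": 0}])

```text
time_s: 11.92
tcp_pos: [0.5348, -0.2971, 0.2463]
ee_rot: [0.639, 0.769, -0.006, -0.004]
force: [0.1, 0.3, -7.5]
width: 0.0179
grip_force: 40.0
```

```bash
sed -i 's/DL,RAMP=.08,.15/DL,RAMP=.04,.13/' ctl.py; python3 -c "
from ctl import *
step(.6); print(rel([.5332,-.2965,.245],10.65))"
```

```text
pin dx -0.0005
side meas -0.0002 pred 0.0037 n 1924 rms 0.0020 u -0.13..0.27 q [-0.0004  0.0009 -0.0004 -0.0002]
pin dx -0.0005
top meas -0.0004 pred -0.0005 n 3417 rms 0.0015 u -0.13..0.27 q [-0.0012  0.001  -0.0006 -0.0004]
t 12.02 theta -0.0009 omega -0.0080 phi 0.0153 yaw 10.61 -> phi 0.0084 turn_x -0.0044 dp_y -0.0005 (end th -0.0019 om 0.0029)
tcp [ 0.5348 -0.2972  0.2464] force [ 0.  -0.3 -6.5] grip 40.0 w 0.0176
(array([ 0.001 , -0.0014,  0.0015]), array([-0.0098,  0.0009, -0.0004]))
```

Call:
move_arm(commands=[{"dp": [0, -0.0005, 0], "turn": [-0.0044, 0, 0], "jaw": 0}, {"dp": [0, -0.0005, 0], "turn": [-0.0044, 0, 0], "jaw": 0}, {"dp": [0, -0.0005, 0], "turn": [-0.0044, 0, 0], "jaw": 0}, {"dp": [0, -0.0005, 0], "turn": [-0.0044, 0, 0], "jaw": 0}, {"dp": [0, -0.0005, 0], "turn": [-0.0044, 0, 0], "jaw": 0}, {"dp": [0, -0.0005, 0], "turn": [-0.0044, 0, 0], "jaw": 0}])

```text
time_s: 12.52
tcp_pos: [0.5347, -0.297, 0.2464]
ee_rot: [0.638, 0.77, -0.004, -0.002]
force: [0.8, 0.4, -7.0]
width: 0.0177
grip_force: 40.0
```

```bash
python3 -c "
from ctl import *
step(.6); print(rel([.5332,-.2965,.245],10.65))"
```

```text
pin dx 0.0002
side meas 0.0001 pred -0.0022 n 1935 rms 0.0019 u -0.13..0.27 q [-0.0004 -0.     -0.0004  0.0001]
pin dx 0.0002
top meas 0.0004 pred 0.0003 n 3423 rms 0.0014 u -0.13..0.27 q [-0.0011  0.0011 -0.0005  0.0004]
t 12.62 theta 0.0007 omega 0.0088 phi 0.0088 yaw 10.64 -> phi -0.0171 turn_x -0.0165 dp_y -0.0019 (end th 0.0033 om -0.0049)
tcp [ 0.5347 -0.297   0.2464] force [ 0.2 -0.2 -7.3] grip 40.0 w 0.0176
(array([ 0.0008, -0.0014,  0.0014]), array([-0.0056,  0.0008, -0.    ]))
```

Call:
move_arm(commands=[{"dp": [0, -0.0015, 0], "turn": [-0.013, 0, 0], "jaw": 0}, {"dp": [0, -0.0015, 0], "turn": [-0.013, 0, 0], "jaw": 0}, {"dp": [0, -0.0015, 0], "turn": [-0.013, 0, 0], "jaw": 0}, {"dp": [0, -0.0015, 0], "turn": [-0.013, 0, 0], "jaw": 0}, {"dp": [0, -0.0015, 0], "turn": [-0.013, 0, 0], "jaw": 0}, {"dp": [0, -0.0015, 0], "turn": [-0.013, 0, 0], "jaw": 0}])

```text
time_s: 13.12
tcp_pos: [0.5333, -0.2972, 0.2464]
ee_rot: [0.638, 0.77, 0.004, 0.004]
force: [-0.5, 0.3, -7.6]
width: 0.0177
grip_force: 40.0
```

```bash
python3 -c "
from ctl import *
step(.6); print(rel([.5332,-.2965,.245],10.65))"
```

```text
pin dx 0.0000
side meas 0.0024 pred 0.0046 n 1930 rms 0.0019 u -0.13..0.27 q [-0.0005  0.0004 -0.0002  0.0024]
pin dx 0.0000
top meas 0.0013 pred 0.0025 n 3424 rms 0.0015 u -0.13..0.27 q [-0.0011  0.0008 -0.0006  0.0013]
t 13.22 theta 0.0017 omega -0.0048 phi -0.0116 yaw 10.65 -> phi 0.0069 turn_x 0.0118 dp_y 0.0014 (end th -0.0005 om 0.0007)
tcp [ 0.5333 -0.2973  0.2463] force [ 0.2 -0.6 -6.6] grip 40.0 w 0.0179
(array([0.0007, 0.    , 0.0014]), array([0.0074, 0.0008, 0.    ]))
```

Call:
move_arm(commands=[{"dp": [0.001, 0.001, 0.004], "turn": [0.009, 0, 0], "jaw": 0}, {"dp": [0.001, 0.001, 0.012], "turn": [0.009, 0, 0], "jaw": 0}, {"dp": [0.001, 0.001, 0.021], "turn": [0.009, 0, 0], "jaw": 0}, {"dp": [0.001, 0.001, 0.03], "turn": [0.009, 0, 0], "jaw": 0}, {"dp": [0.001, 0.001, 0.039], "turn": [0.009, 0, 0], "jaw": 0}, {"dp": [0.001, 0.001, 0.046], "turn": [0.009, 0, 0], "jaw": 0}, {"dp": [0.001, 0.001, 0.05], "turn": [0.009, 0, 0], "jaw": 0}, {"dp": [0.001, 0.001, 0.052], "turn": [0.009, 0, 0], "jaw": 0}])

```text
time_s: 13.88
tcp_pos: [0.5343, -0.296, 0.1934]
ee_rot: [0.638, 0.77, -0.001, -0.001]
force: [0.2, 0.7, -7.1]
width: 0.0178
grip_force: 40.0
```

```bash
python3 -c "
from ctl import *
step(.77); print(rel([.5332,-.2965,.189],10.65))"
```

```text
pin dx 0.0002
side meas -0.0024 pred -0.0019 n 1784 rms 0.0020 u -0.13..0.27 q [-0.0004  0.0017 -0.0004 -0.0024]
pin dx 0.0003
top meas -0.0025 pred -0.0026 n 3028 rms 0.0016 u -0.13..0.27 q [-0.0011  0.0008 -0.0005 -0.0025]
t 13.98 theta -0.0027 omega -0.0041 phi 0.0032 yaw 10.64 -> phi 0.0090 turn_x 0.0037 dp_y 0.0004 (end th -0.0030 om 0.0046)
tcp [ 0.5344 -0.296   0.1936] force [-0.  -0.6 -7.6] grip 40.0 w 0.0177
(array([-0.0002, -0.0014,  0.0051]), array([-0.0018,  0.0007, -0.0001]))
```

Call:
move_arm(commands=[{"dp": [0, 0, 0.001], "turn": [-0.001, 0, 0], "jaw": 0}, {"dp": [0, 0, 0.002], "turn": [-0.002, 0, 0], "jaw": 0}, {"dp": [0, 0, 0.003], "turn": [-0.002, 0, 0], "jaw": 0}, {"dp": [0, 0, 0.0035], "turn": [-0.002, 0, 0], "jaw": 0}, {"dp": [0, 0, 0.004], "turn": [-0.002, 0, 0], "jaw": 0}, {"dp": [0, 0, 0.0045], "turn": [-0.002, 0, 0], "jaw": 0}, {"dp": [0, 0, 0.0048], "turn": [-0.002, 0, 0], "jaw": 0}, {"dp": [0, 0, 0.005], "turn": [-0.002, 0, 0], "jaw": 0}])

```text
time_s: 14.65
tcp_pos: [0.5347, -0.2962, 0.1895]
ee_rot: [0.638, 0.77, -0.0, 0.001]
force: [0.4, -1.6, -4.1]
width: 0.0176
grip_force: 40.0
```

```bash
python3 -c "
from ctl import *
step(.77); print(rel([.5332,-.2965,.189],10.65))"
```

```text
pin dx 0.0006
side meas -0.0057 pred -0.0075 n 1795 rms 0.0020 u -0.13..0.27 q [-0.0003 -0.0001 -0.0003 -0.0057]
pin dx 0.0005
top meas -0.0064 pred -0.0061 n 3013 rms 0.0016 u -0.13..0.27 q [-0.0012  0.0011 -0.0004 -0.0064]
t 14.75 theta -0.0067 omega -0.0097 phi -0.0007 yaw 10.65 -> phi 0.0241 turn_x 0.0158 dp_y 0.0018 (end th -0.0078 om 0.0118)
tcp [ 0.5347 -0.2962  0.1895] force [-0.9 -0.3 -5.7] grip 40.0 w 0.0177
(array([-0.0001, -0.0015,  0.0005]), array([ 0.0005,  0.001 , -0.0001]))
```

Call:
move_arm(commands=[{"dp": [0, 0, 0.0005], "turn": [0, 0, 0], "jaw": 0}, {"dp": [0, 0, 0.001], "turn": [0, 0, 0], "jaw": 0}, {"dp": [0, 0, 0.001], "turn": [0, 0, 0], "jaw": 0}, {"dp": [0, 0, 0.001], "turn": [0, 0, 0], "jaw": 0}])

```text
time_s: 15.08
tcp_pos: [0.5349, -0.2968, 0.1893]
ee_rot: [0.639, 0.769, -0.0, 0.001]
force: [-2.1, -1.9, 5.2]
width: 0.0176
grip_force: 40.0
```

```bash
python3 -c "
from ctl import *
step(.77); print(rel([.5332,-.2965,.189],10.65))"
```

```text
pin dx 0.0004
side meas -0.0098 pred -0.0114 n 1779 rms 0.0020 u -0.13..0.27 q [-0.      0.0018 -0.0002 -0.0098]
pin dx 0.0004
top meas -0.0083 pred -0.0108 n 3005 rms 0.0015 u -0.13..0.27 q [-0.0008  0.0017 -0.0005 -0.0083]
t 15.18 theta -0.0101 omega -0.0126 phi -0.0014 yaw 10.62 -> phi 0.0339 turn_x 0.0225 dp_y 0.0026 (end th -0.0111 om 0.0169)
tcp [ 0.5349 -0.2967  0.1893] force [-2.3 -3.1  6.1] grip 40.0 w 0.0176
(array([ 0.0005, -0.0017,  0.0003]), array([ 0.0009,  0.0016, -0.0003]))
```

Call:
move_arm(commands=[{"dp": [0, 0, 0], "turn": [0, 0, 0], "jaw": 0.25}, {"dp": [0, 0, 0], "turn": [0, 0, 0], "jaw": 0.4}, {"dp": [0, 0, 0], "turn": [0, 0, 0], "jaw": 0.6}, {"dp": [0, 0, 0], "turn": [0, 0, 0], "jaw": 0.8}, {"dp": [0, 0, 0], "turn": [0, 0, 0], "jaw": 0.8}, {"dp": [0, 0, 0], "turn": [0, 0, 0], "jaw": 0.8}, {"dp": [0, 0, 0], "turn": [0, 0, 0], "jaw": 0.8}, {"dp": [0, 0, 0], "turn": [0, 0, 0], "jaw": 0.8}])

```text
time_s: 15.85
tcp_pos: [0.5346, -0.2961, 0.1884]
ee_rot: [0.638, 0.77, -0.0, 0.001]
force: [0.0, -0.6, 0.0]
width: 0.067
grip_force: 0.0
```

Call:
move_arm(commands=[{"dp": [0, 0, -0.003], "turn": [0, 0, 0], "jaw": 0.8}, {"dp": [0, 0, -0.01], "turn": [0, 0, 0], "jaw": 0.8}, {"dp": [0, 0, -0.025], "turn": [0, 0, 0], "jaw": 0.8}, {"dp": [0, 0, -0.045], "turn": [0, 0, 0], "jaw": 0.8}, {"dp": [0, 0, -0.07], "turn": [0, 0, 0], "jaw": 0.8}, {"dp": [0, 0, -0.1], "turn": [0, 0, 0], "jaw": 0.8}, {"dp": [0, 0, -0.13], "turn": [0, 0, 0], "jaw": 0.8}, {"dp": [0, 0, -0.15], "turn": [0, 0, 0], "jaw": 0.8}])

```text
time_s: 16.52
tcp_pos: [0.5349, -0.2959, 0.3422]
ee_rot: [0.638, 0.77, 0.0, 0.002]
force: [0.5, -1.1, 0.1]
width: 0.0752
grip_force: 0.0
```

```bash
python3 - <<'E'
from h import *
o=readout.get_obs();print(o["tcp_pos"],o["force"],o["width"],o["time_s"])
for n in("side","top"):
    p,d=imaging.grab_frame(n);save(n+"9",p);print(n,tube_fit(n,d,.5349,-.298,np.radians(10.65),.115))
    X=cloud(n,d);m=(abs(X[...,0]-.535)<.06)&(abs(X[...,1]+.298)<.035)&(X[...,2]>.20)&(X[...,2]<.24)&(d>0)
    P=X[m]; print(len(P),P.mean(0).round(4),cv2.minAreaRect(P[:,:2].astype(np.float32)),np.median(P[:,2])) if len(P)>20 else 0
E
```

```text
[ 0.53493431 -0.29594164  0.34216652] [ 0.46216586 -1.06099137  0.11757824] 0.07516302551290197 16.5167
side (np.float64(-0.007486439908971056), 1795, 0.00195910277401304, array([-0.00085034,  0.00080977, -0.00011937, -0.00748644]), -0.1269264848940244, 0.26593447197530107)
177 [ 0.5345 -0.2982  0.2179] ((0.5348141193389893, -0.2991245985031128), (0.02205626666545868, 0.07566697895526886), 15.845941543579102) 0.2182514599793668
top (np.float64(-0.007253102227224145), 3050, 0.001554465788633171, array([-0.00163407,  0.00109627, -0.00032914, -0.0072531 ]), -0.12699454912210645, 0.2659167150187289)
479 [ 0.5334 -0.2978  0.2177] ((0.5342299938201904, -0.2978934943675995), (0.018367784097790718, 0.07307492196559906), 10.797563552856445) 0.21815516274894747
```

View pics/side9.png

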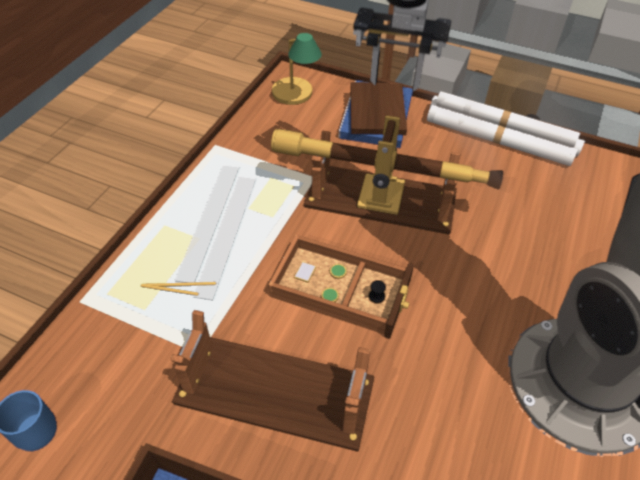

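The side picture shows the telescope in the far chock: stand at about (382, 190), and tube in both crutches at columns 318 and 450. The gripper is clear above it and the drawer parts are where they were. The handle top measures 0.218 m, the tube is within 0.008 rad of level, and the stand is about 1 mm off the seat's middle.

```bash
python3 -c "
from rig import order; print(order.finish_job())"
```

```text
the job is handed in; nothing more can be done
None
```

The telescope now stands on the board of the other chock, released, with its tube level in both crutches and about 1 mm off the seat's middle, after roughly four seconds held above it; the job is handed in at about 16.6 s, but no verdict came back.

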